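# Set the laminator for a thicker pouch and start it

## Robot

A 7-joint arm with a two-finger parallel gripper is mounted at the origin on the work surface; the furniture and walls round the work are solid. World frame = base frame: x ahead of the robot, y to its left, z up, the work surface at z = 0. Lengths are in m, angles in rad, forces in N, time in s.
With the tool pointing down it reaches from about 0.425 to 0.875 m from the base axis. Payload 8.4 kg.
Tool frame: the origin (TCP) lies midway between the tips of the shut fingers; the grasp point (between the pads) lies 19 mm behind it; z points along the fingers, y is the line along which they close (so a half turn about z gives the same grasp; the last joint's range is limited). The gripper opens to 85 mm and grips with 20 to 120 N. Pads are 22 mm wide; open, the fingers measure 114 mm over their backs; the gripper's body (76 mm by 85 mm) begins 54 mm behind the grasp point. The pads swing forward as they close: fully open they stand 13 mm farther back than shut.
Start: joints at [-0.099, 0.333, 0.04, 1.465, -0.013, 1.343, -0.059], TCP at [0.65, -0, 0.231] pointing down, gripper open.
Joint ranges: [-2.58, 2.58], [-0.38, 2.09], [-1.3, 1.39], [0.25, 2.4], [-1.5, 4.64], [0.08, 2.09], [-2.65, 2.65]. Speed limits (rad/s): [2.22, 2.22, 2.79, 2.79, 3.14, 3.14, 3.14].

## Interface

Orientations are given as a unit quaternion [x, y, z, w].
In Python, from workcell import robot, optics gives the robot as it stands. The module is installed in compiled form; this text tells all that it offers.
- The arm moves only by the shell command python3 -m creep 'ROWS' [OPENING] [FORCE]. ROWS is JSON, a list that holds one entry, the list of rows, each a list of 4 numbers: the shift along the tool's x, y, z in m, then the turn about the tool's z in rad. A call has 1 to 20 rows; each row is the pose to reach, as a shift and turn from the pose commanded when the call began, along the tool's axes at that moment; what a row does not reach only later rows make up. A row lasts 1/12 s, in which the tool goes at most 41.7 mm and 7.16 degrees, less where a joint would pass 70% of its speed; a pose out of reach is approached as far as the arm can. A call with a gripper value outside its range is refused whole. OPENING is the finger opening in m, from 0 to 0.0854, set as the call begins (- or left out, the last holds). The fingers move at their own pace and stop on an object; FORCE is the grip in N (left out, the last holds). Time passes only in rows, so rows that repeat a pose let the fingers close. It gives the time, the measured TCP pose, the force, the opening and the grip force at its end, in the units of the state.
- robot.state(): the state, without advancing time (a new reading comes with each control period).
- optics.camera(name): name is "scene" or "side" or "wrist"; returns the picture (480x640x3 uint8, red, green, blue); there is no depth.
- optics.get_calibration(name): a dict with "fx", "fy", "cx", "cy" (pixels), "D" ([k1, k2, p1, p2, k3] as OpenCV has them; the pictures are not rectified), "camera_from_world" (4x4, takes a point from world to camera coordinates). Camera axes: x right, y down, z forward; pixel columns grow to the right and rows downward; lengths in m; the calibration is good to about 2 mm. A picture is of the moment at which its call begins: read the wrist's pose just before it. get_calibration takes no time and is no camera call; for the wrist camera it gives the pose at the moment of the call.
- robot.finish_job(): hands the job in; it is judged then, once.
The state is a dict: "time_s": time; "joints": joint angles; "qd": joint speeds; "joint_torque": joint torques, N m; "eef_pos": TCP position; "tool_rot": TCP orientation; "ft_force": force on the tool from outside, world axes, zero at the start; "torque": the same for the moment, N m; "gripper_width": finger opening in m; "gripper_force": force on a finger pad.
Only numpy, scipy, OpenCV 4.12 (cv2) and the standard library are available. Lean on these libraries where they do the work, as an engineer would, in place of code of your own. Each camera call takes 0.05 s, during which the arm holds its last target. There are 200 camera calls.

## Task

Set the laminator up for a thicker pouch: with a fingertip against its knurled edge, turn the dial clockwise until its white pointer clicks in at the two-bar mark, then press the round start button right down and let it spring back. Only touch and push, gently: do not pinch the dial, do not press start on a wrong setting, and leave the things lying around where they are.

Things in the scene. Friction and masses are not known exactly. Their poses are not given: they have to be found in the camera images.
- laminator: fixed white and grey A4 pouch laminator, 112 mm deep (x), 330 mm long (y). Origin: centre of its underside; x to its rear (away from the robot), y to its left end, z up. A feed ledge juts 25 mm from the front at 34 mm height. Flat top 73 mm high; the panel on its right half, 74 mm high, carries the dial at x -12, y -98 mm and the start button at x -12, y -22 mm.
- dial_angle (a joint): dial angle (rad), clockwise from above positive. Sprung detents: 0 spot mark, 0.628 one bar, 1.257 two bars, 1.885 three bars (stops just beyond the ends). White pointer: 54 deg left of the laminator's +x at 0, 18 left at one bar, 18 right at two, 54 right at three. Starts at the spot or at one bar. Leaving a detent takes 0.04 Nm (2 N at the edge); past half-way it snaps on to the next by itself.
- dial: the black knurled dial itself; origin on its axis at its underside (18 mm below dial_top); it turns with the dial. Push against it with less than 35 N in all; pinching it between the fingers fails.
- dial_top (a point): centre of the dial's top, on its upright axis. Black disc 42 mm in diameter, 18 mm high, upright finely knurled edge; top 93.5 mm above the laminator's underside, 1.5 mm gap under it. Round it are the four flat white marks (on the rear side) and 35 mm of free room above panel height. It only turns.
- start_button (a joint): travel (m) of the round start button, 0 up, 0.005 right down; a spring brings it back; it takes about 5 N to push right down.
- button_top (a point): centre of the button's top face, 25 mm in diameter; it stands 12 mm above the panel when up (6.5 mm proud of its 35 mm bezel) and moves straight down.
- eraser: loose blue and white eraser, 23 x 58 x 13 mm, lying on the left half of the laminator's top; origin at the centre of its underside. Leave alone.
- glue_stick: loose upright glue stick, 26 mm in diameter, 90 mm high, standing beside the laminator's right end; origin at the centre of its underside, z along its axis. Leave alone.
- staples: loose box of staples, 38 x 64 x 22 mm, in front of the laminator; origin at the centre of its underside. Leave alone.
- small_stapler: loose hand stapler, 28 x 117 x 43 mm, in front of the laminator's left half; origin at the centre of its underside. Leave alone.

How it is judged:
On the way, in this order (a step that is already met when the one before it is completed fails the run):
1. the dial has clicked in at the two-bar mark (value of joint dial_angle between 1.13 and 1.38 rad), for 0.2 s.
2. the start button is right down (value of joint start_button above 0.004 m), for 0.05 s.
At the end, for the whole second after the job is handed in: The dial rests in its two-bar detent (1.257 rad, within 0.12 rad), the start button has been right down (past 4 of its 5 mm) after that and is up again, and the eraser, glue stick, staples and stapler are within 20 mm of where they stood (all of step 1 and value of joint start_button below 0.001 m and distance of each of eraser, glue_stick, staples, small_stapler from where it was at the start of the episode below 0.02 m); the robot touches nothing.
It fails at once if the start button was pressed with the dial on a wrong setting (value of joint start_button above 0.0025 m and (value of joint dial_angle below 1 rad or value of joint dial_angle above 1.5 rad)).
It fails at once if the dial was pinched or forced (over 35 N on it in all) (contact force between the fingers and dial above 35 N).
It fails at once if the button or the machine was forced (over 60 N) (contact force between the fingers and laminator above 60 N).
It fails at once if a thing lying round the laminator was pushed or lifted (distance of any of eraser, glue_stick, staples, small_stapler from where it was at the start of the episode above 0.02 m).
It also fails if it takes over 45 s, if anything falls off the work surface, if the arm or the gripper's body presses on something with over 40 N, if the wrist force passes 120 N, or if a joint passes its speed limit or range.

## Working session

There is one attempt and no reset: what is moved stays moved. The work goes in short steps, Python scripts to look and compute and a shell command to move; the robot and the scene stay as the last step left them, time stands still between calls to the robot, and variables do not carry over. Pictures are saved under pics/ and viewed, at most 10 in all, crops included, and the job is handed in when it is done.

```bash
mkdir -p pics
cat > h.py <<'E'
import numpy as np,cv2
from workcell import robot,optics
def snap(n,f):
    c=optics.get_calibration(n); im=np.asarray(optics.camera(n)); cv2.imwrite(f,im[:,:,::-1]); return im,c
def K(c): return np.array([[c["fx"],0,c["cx"]],[0,c["fy"],c["cy"]],[0,0,1.]])
def ray(c,uv):
    p=cv2.undistortPoints(np.array([[uv]],float),K(c),np.array(c["D"],float))[0,0]
    T=np.array(c["camera_from_world"]); R=T[:3,:3]; return -R.T@T[:3,3], R.T@np.array([p[0],p[1],1])
def onz(c,uv,z):
    o,d=ray(c,uv); return o+d*(z-o[2])/d[2]
def proj(c,P):
    T=np.array(c["camera_from_world"]); r,_=cv2.Rodrigues(T[:3,:3])
    return cv2.projectPoints(np.array(P,float).reshape(-1,3),r,T[:3,3],K(c),np.array(c["D"],float))[0][:,0]
E
python3 - <<'E'
from h import *
s=robot.state();print(s)
a=[snap(n,f'pics/{n}0.png')[0] for n in("scene","wrist")]
import pickle
pickle.dump({n:optics.get_calibration(n) for n in("scene","side","wrist")},open('cal0.pkl','wb'))
E
```

```text
{'time_s': 0.0, 'joints': array([-0.09921714,  0.33391308,  0.0398901 ,  1.46629294, -0.01340951,
        1.3432946 , -0.0584944 ]), 'qd': array([ 0.00073733,  0.00105928,  0.0007007 , -0.00228123, -0.0007458 ,
       -0.00039471, -0.00126049]), 'joint_torque': array([ 4.63630895e-04, -6.58554840e+01,  1.36586554e+00, -4.05554795e+01,
        1.68904377e-02,  1.27170872e-02, -1.99809978e-05]), 'eef_pos': array([ 6.49535294e-01, -2.50132041e-05,  2.30409472e-01]), 'tool_rot': array([ 7.07110903e-01,  7.07102183e-01, -6.17222763e-04, -5.41174680e-04]), 'ft_force': array([-0.3416715 ,  0.2707783 , -0.22784324]), 'torque': array([ 0.01510946, -0.0213879 , -0.01417133]), 'gripper_force': 0.0, 'gripper_width': 0.08538015970238588}
```

View pics/scene0.png

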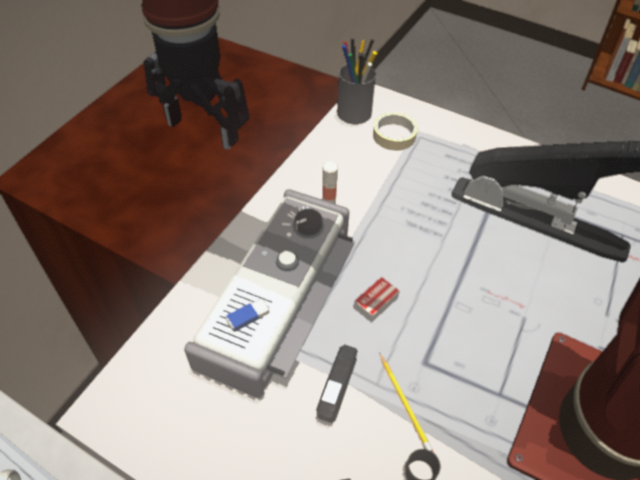

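View pics/wrist0.png

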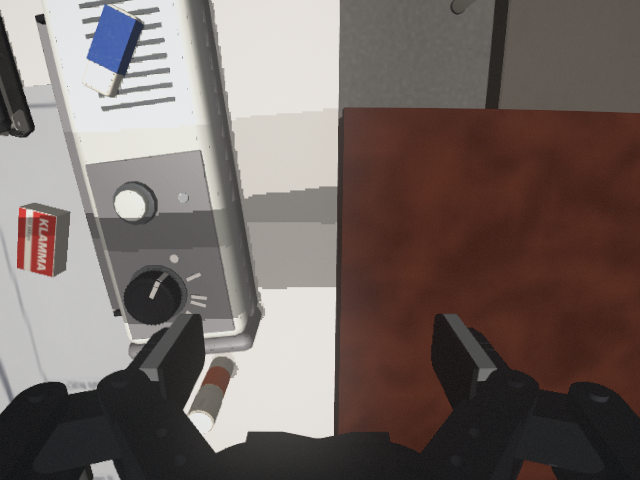

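Scene: laminator in the middle, with the eraser on its left half, the glue stick beyond its right end, and the staples and stapler in front. In the wrist view the dial is at about (155,293) with its pointer tip near (165,275), aimed at the spot mark (174,258). The button is at (130,203) and the two-bar mark at about (199,300).

Run:
```python
from h import *
import pickle
c=pickle.load(open('cal0.pkl','rb'))
im=cv2.imread('pics/wrist0.png'); g=cv2.cvtColor(im,cv2.COLOR_BGR2GRAY)
w=c['wrist']
def blobs(m,box):
    x0,y0,x1,y1=box; s=np.zeros_like(m); s[y0:y1,x0:x1]=m[y0:y1,x0:x1]
    n,_,st,ce=cv2.connectedComponentsWithStats(s); return [(st[i],ce[i].round(1)) for i in range(1,n) if st[i][4]>15]
print('dark',blobs((g<45).astype(np.uint8),(115,255,195,335)))
print('white btn',blobs((g>170).astype(np.uint8),(105,175,160,230)))
print('marks',blobs((g>125).astype(np.uint8),(120,250,212,320)))
sc=cv2.cvtColor(cv2.imread('pics/scene0.png'),cv2.COLOR_BGR2GRAY)
print('sc dark',blobs((sc<60).astype(np.uint8),(285,200,330,242)))
print('sc btn',blobs((sc>150).astype(np.uint8),(272,245,302,275)))
for uv in [(155,293)]: print('dial',onz(w,uv,.0935))
print('btn',onz(w,(130,203),.086))
print('corners',[onz(w,u,.074).round(4) for u in [(87,165),(201,151),(237,329)]])
for n,P in(('d',onz(w,(155,293),.0935)),('b',onz(w,(130,203),.086))): print(n,proj(c['scene'],P))
cr=cv2.resize(im[240:345,100:225],None,fx=5,fy=5,interpolation=cv2.INTER_CUBIC)
cv2.imwrite('pics/crop.png',cr)
```

```text
dark [(array([ 124,  271,   58,   54, 2129], dtype=int32), array([152. , 298.1])), (array([180, 314,  15,  21, 169], dtype=int32), array([189.5, 327. ])), (array([154, 328,  14,   7,  46], dtype=int32), array([161.3, 331.6]))]
white btn [(array([114, 190,  31,  28, 696], dtype=int32), array([129.2, 204.4]))]
marks [(array([169, 254,  10,   9,  65], dtype=int32), array([173.7, 258.2])), (array([186, 273,  15,   9,  64], dtype=int32), array([193. , 276.6])), (array([149, 281,  11,  18,  82], dtype=int32), array([154.1, 289.5])), (array([191, 295,  16,   5,  58], dtype=int32), array([198.6, 297.1])), (array([120, 297,   7,  23,  79], dtype=int32), array([122. , 310.9])), (array([190, 300,  16,   8,  55], dtype=int32), array([198. , 303.7]))]
sc dark [(array([299, 225,  18,   9,  63], dtype=int32), array([306.4, 230.3]))]
sc btn [(array([279, 251,  17,  14, 193], dtype=int32), array([286.8, 257.5]))]
dial [ 0.52214    -0.04833942  0.0935    ]
btn [0.50840325 0.02168099 0.086     ]
corners [array([0.4723, 0.0493, 0.074 ]), array([0.5621, 0.0587, 0.074 ]), array([ 0.5804, -0.0901,  0.074 ])]
d [[300.7600992  218.56233849]]
b [[284.26460836 256.83566635]]
```

View pics/crop.png

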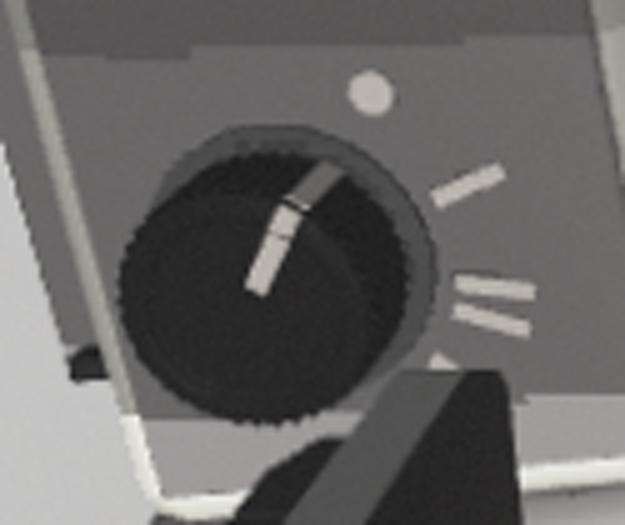

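The crop shows the top disc centred near (148.6,301) in full-frame pixels, with the pointer aimed at the spot mark.

Run:
```python
from h import *
import pickle
C=pickle.load(open('cal0.pkl','rb'));w=C['wrist']
d=onz(w,(148.6,301),.0935);b=onz(w,(129.2,204.4),.086)
print('d',d,'b',b,np.linalg.norm((d-b)[:2]))
v=(b-d)[:2];yaw=np.arctan2(-v[0],v[1]);print('yaw',yaw)
ax=lambda p:np.degrees(np.arctan2(*(p[:2][::-1])) - yaw)
p=onz(w,(151,298),.0935);q=onz(w,(158,282),.0935);print('pointer deg left',ax(q-p))
for m in[(173.7,258.2),(193,276.6),(198.3,300.3)]:
    P=onz(w,m,.074);print(ax(P-d),np.linalg.norm((P-d)[:2]))
print('scene',proj(C['scene'],[d,b]))
# triangulate button w/ scene
for a,e,n in(((129.2,204.4),(286.8,257.5),'btn'),):
    o1,r1=ray(w,a);o2,r2=ray(C['scene'],e)
    t=np.linalg.lstsq(np.c_[r1,-r2],o2-o1,rcond=None)[0];print(n,o1+t[0]*r1,o2+t[1]*r2)
```

```text
d [ 0.51609931 -0.05523599  0.0935    ] b [0.50764044 0.02061744 0.086     ] 0.07632361419118265
yaw 0.11105711838423485
pointer deg left 55.34342038342114
54.145747001212214 0.03350198559036085
16.79375682149782 0.03358549486619571
-19.989666800361167 0.03429544357963148
scene [[306.49532028 217.13597227]
 [285.09499052 256.54603874]]
btn [0.50613992 0.0200512  0.08296537] [0.50570489 0.01916166 0.08334646]
```

```bash
python3 -m creep '[[[-0.02,-0.04,0,0],[-0.04,-0.08,0,0],[-0.055,-0.12,0,0],[-0.063,-0.155,0,0],[-0.063,-0.1845,0,0],[-0.063,-0.1845,0.03,0],[-0.063,-0.1845,0.06,0],[-0.063,-0.1845,0.06,0],[-0.063,-0.1845,0.06,0],[-0.063,-0.1845,0.06,0]]]' 0 20
python3 - <<'E'
from h import *
snap('wrist','pics/w1.png');im,_=snap('side','pics/s1.png')
E
```

```text
time_s: 0.93
eef_pos: [0.4662, -0.063, 0.1725]
tool_rot: [0.707, 0.707, 0.0, 0.0]
ft_force: [-0.5, 0.1, -0.2]
gripper_width: 0.0001
gripper_force: 0.0
```

View pics/w1.png

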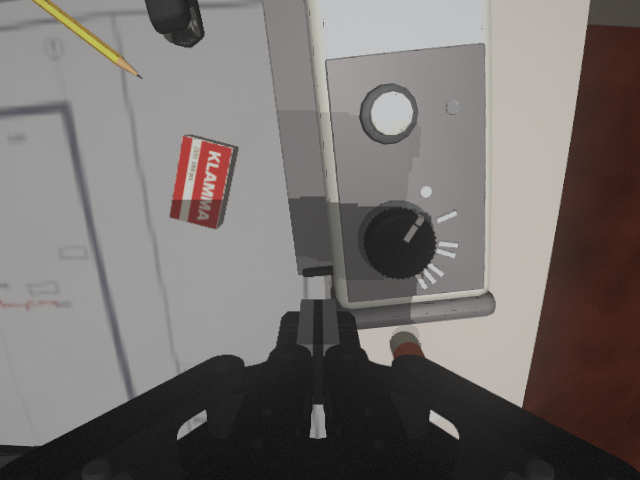

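View pics/s1.png

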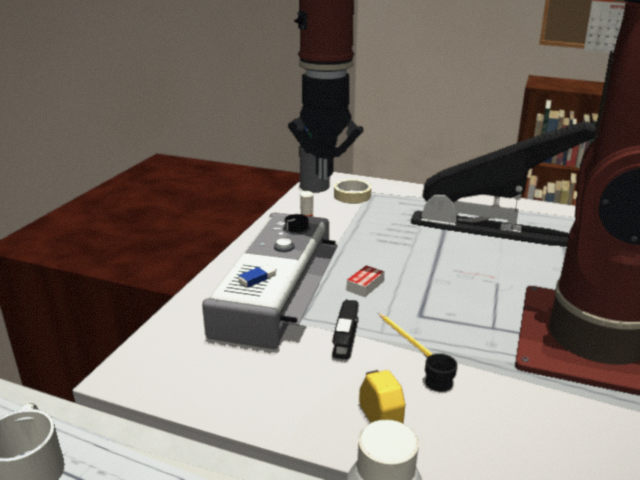

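Wrist view 2: the closed fingers sit just to the front-right of the dial. The dial is at about (400,243), the button at (390,113) and the glue stick at (405,345). The side view shows the gripper clear above.

```bash
python3 - <<'E'
from h import *
w=optics.get_calibration('wrist');print(robot.state()['eef_pos'])
g=cv2.cvtColor(cv2.imread('pics/w1.png'),cv2.COLOR_BGR2GRAY)
m=np.zeros_like(g);m[195:285,350:445]=(g[195:285,350:445]<50)
n,l,st,ce=cv2.connectedComponentsWithStats(m);i=1+np.argmax(st[1:,4]);print(st[i],ce[i])
print(onz(w,ce[i],.09),onz(w,(390.5,113.5),.086),'glue',onz(w,(405,340),.09))
print('tip width', proj(w,[[.4662,-.063,.1725],[.4807,-.063,.1725],[.4662,-.052,.1725]]))
E
python3 -m creep '[[[0,0,0.03,0],[0,0,0.06,0],[0,0,0.08,0],[0,0,0.0895,0],[0,0,0.0895,0],[0,0,0.0895,0]]]'
```

```text
[ 0.46665027 -0.06297788  0.17284761]
[ 363  207   73   72 3746] [397.76882007 243.48718633]
[ 0.51541804 -0.05499285  0.09      ] [0.50796859 0.01984478 0.086     ] glue [ 0.52424306 -0.12079742  0.09      ]
tip width [[315.88745199 319.48914221]
 [351.50525287 319.42513154]
 [315.84917197 294.61796016]]
time_s: 1.53
eef_pos: [0.4663, -0.063, 0.0828]
tool_rot: [0.707, 0.707, 0.0, 0.0]
ft_force: [0.5, -0.5, 0.5]
gripper_width: -0.0003
gripper_force: 0.0
```

```bash
python3 -m creep '[[[0,0.006,0,0],[0,0.011,0,0],[0,0.013,0,0],[0,0.013,0,0]]]' |grep -E "time|eef|ft"; python3 -m creep '[[[0,0.002,0,0],[0,0.004,0,0],[0,0.004,0,0]]]'|grep -E "time|eef|ft"
```

```text
time_s: 1.87
eef_pos: [0.4798, -0.063, 0.0826]
ft_force: [0.1, -0.2, -0.1]
time_s: 2.12
eef_pos: [0.4822, -0.063, 0.0817]
ft_force: [-2.4, 0.7, 2.1]
```

```bash
python3 -m creep '[[[0,0.001,0,0],[0,0.001,0,0],[0,0.001,0,0]]]'|grep -E "time|eef|ft"; python3 -m creep '[[[0,0.001,0,0],[0,0.001,0,0],[0,0.001,0,0]]]'|grep -E "time|eef|ft"
```

```text
time_s: 2.37
eef_pos: [0.4825, -0.0631, 0.0815]
ft_force: [-5.1, -0.4, 4.0]
time_s: 2.62
eef_pos: [0.4827, -0.0632, 0.0814]
ft_force: [-9.0, -0.6, 5.2]
```

```bash
python3 -m creep '[[[0.002,0,0,0],[0.004,0,0,0],[0.006,0,0,0]]]'|grep -E "time|eef|ft"; python3 -m creep '[[[0.002,0,0,0],[0.004,0,0,0],[0.006,0,0,0],[0.006,0,0,0]]]'|grep -E "time|eef|ft"
```

```text
time_s: 2.87
eef_pos: [0.4824, -0.0578, 0.0814]
ft_force: [-8.8, -1.4, 7.0]
time_s: 3.2
eef_pos: [0.4827, -0.0504, 0.0814]
ft_force: [-8.2, 2.0, 6.2]
```

```bash
python3 -m creep '[[[0,-0.004,0,0],[0,-0.009,0,0],[-0.013,-0.009,0,0],[-0.013,-0.009,0,0]]]'|grep -E "time|eef|ft"
cat > look.py <<'E'
from h import *
import sys
im,w=snap('wrist',sys.argv[1]);g=cv2.cvtColor(im,cv2.COLOR_RGB2GRAY)
D=np.array([.5157,-.0551,.0935]);yaw=.111
u,v=proj(w,D)[0];
a=np.degrees
# polar profile on the top, radii 4..18 mm
th=np.radians(np.arange(-180,180,2));best=[]
for t in th:
    P=[D+np.array([r*np.cos(t+yaw),r*np.sin(t+yaw),0]) for r in np.linspace(.008,.017,8)]
    best.append(np.mean([g[int(round(q)),int(round(p))] if 0<=q<480 and 0<=p<640 else 0 for p,q in proj(w,P)]))
o=np.argsort(best)[::-1][:6];print('deg left',[(round(a(th[i])),round(best[i])) for i in o],'centre',u,v)
x0=max(0,int(u)-75);y0=max(0,int(v)-60);cv2.imwrite(sys.argv[1][:-4]+'c.png',cv2.resize(im[y0:y0+120,x0:x0+150,::-1],None,fx=4,fy=4))
E
python3 look.py pics/w2.png
```

```text
time_s: 3.53
eef_pos: [0.4753, -0.0659, 0.082]
ft_force: [-0.5, -0.6, 0.1]
deg left [(16, 129), (14, 128), (18, 126), (12, 124), (10, 123), (8, 123)] centre 425.59478533126503 307.7479867173694
```

View pics/w2c.png

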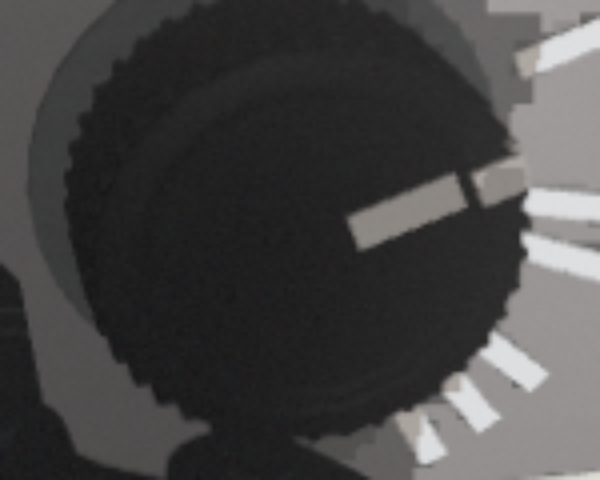

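It's at one bar now (pointer 16° left). I'll repeat the same stroke.

```bash
python3 -m creep '[[[0,0.005,0,0],[0,0.008,0,0],[0,0.009,0,0],[0,0.009,0,0]]]'|grep -E "time|eef|ft"; python3 -m creep '[[[0.002,0,0,0],[0.004,0,0,0],[0.006,0,0,0],[0.008,0,0,0],[0.01,0,0,0],[0.012,0,0,0],[0.012,0,0,0]]]'|grep -E "time|eef|ft";  python3 -m creep '[[[0,-0.004,0,0],[0,-0.009,0,0],[0,-0.009,0,0]]]'|grep -E "time|eef|ft"; python3 look.py pics/w3.png
```

```text
time_s: 3.92
eef_pos: [0.4829, -0.0637, 0.0812]
ft_force: [-9.1, -1.2, 4.9]
time_s: 4.5
eef_pos: [0.4826, -0.0509, 0.0813]
ft_force: [-9.7, 1.4, 6.3]
time_s: 4.75
eef_pos: [0.4751, -0.0518, 0.0818]
ft_force: [-0.1, 0.5, -0.4]
deg left [(-22, 120), (-24, 119), (-26, 118), (-16, 118), (-18, 116), (-20, 116)] centre 423.32007752244704 341.718126023273
```

View pics/w3c.png

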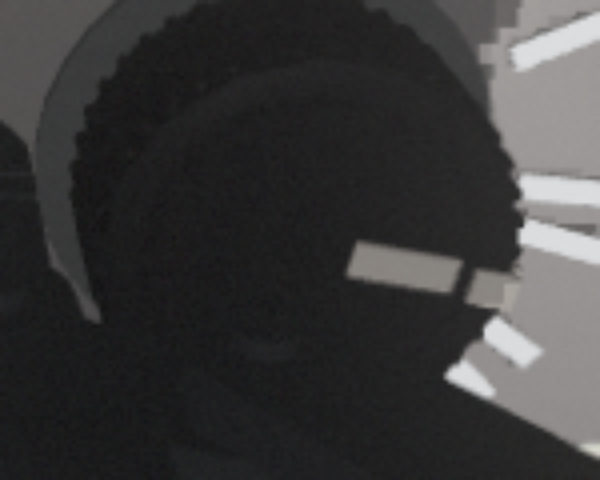

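The pointer is on the two-bar mark (about 20° right). Next I lift, move over the button and press.

```bash
python3 -m creep '[[[0,0,-0.02,0],[0,0,-0.045,0],[0.025,0.012,-0.045,0],[0.05,0.024,-0.045,0],[0.072,0.033,-0.045,0],[0.072,0.033,-0.045,0],[0.072,0.033,-0.025,0],[0.072,0.033,-0.01,0],[0.072,0.033,-0.01,0],[0.072,0.033,-0.01,0]]]'|grep -E "time|eef|ft"; python3 -m creep '[[[0,0,0.003,0],[0,0,0.006,0],[0,0,0.009,0],[0,0,0.009,0],[0,0,0.009,0]]]'|grep -E "time|eef|ft"
```

```text
time_s: 5.63
eef_pos: [0.5081, 0.0197, 0.0915]
ft_force: [0.4, 0.0, 0.5]
time_s: 6.05
eef_pos: [0.5092, 0.02, 0.0835]
ft_force: [1.5, -0.6, 3.7]
```

```bash
python3 -m creep '[[[0,0,0.002,0],[0,0,0.003,0],[0,0,0.003,0],[0,0,0.003,0]]]'|grep -E "time|eef|ft"; python3 -m creep '[[[0,0,0.002,0],[0,0,0.003,0],[0,0,0.003,0],[0,0,0.003,0]]]'|grep -E "time|eef|ft"
```

```text
time_s: 6.38
eef_pos: [0.5093, 0.0199, 0.081]
ft_force: [-1.1, -0.7, 12.5]
time_s: 6.72
eef_pos: [0.5095, 0.0199, 0.0805]
ft_force: [-13.1, -2.1, 41.2]
```

It's on the hard stop. I'll release, lift clear and check.

```bash
python3 -m creep '[[[0,0,-0.006,0],[0,0,-0.02,0],[0,0,-0.05,0],[0,0,-0.09,0],[0,0,-0.12,0],[0,0,-0.12,0],[0,0,-0.12,0],[0,0,-0.12,0]]]'|grep -E "time|eef|ft"; python3 look.py pics/w4.png
```

```text
time_s: 7.38
eef_pos: [0.5078, 0.02, 0.196]
ft_force: [-0.2, 1.1, -0.3]
deg left [(166, 74), (168, 74), (170, 74), (164, 70), (82, 69), (84, 69)] centre 328.4866964844542 347.5364944064575
```

View pics/w4.png

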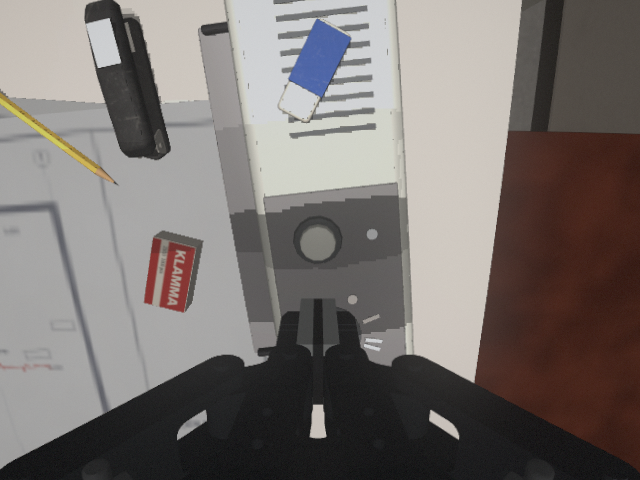

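The button at (317,241) is back up, and the eraser, staples and stapler haven't moved. The dial is hidden behind the fingers, but nothing has touched it since the last check, so I'm handing in.

```bash
python3 -c "
from workcell import robot;print(robot.finish_job())"
```

```text
the job is handed in; nothing more can be done
None
```

I turned the dial to the two-bar mark, then pressed the start button down to its stop (about 41 N) and it sprang back; the job is handed in, but no verdict came back, and the last view did not show the dial or glue stick.

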